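# Park the spring lock and turn the painting turntable

### The job

The painted bust on the turntable must be turned round, but a spring bolt locks the disc. Gently pull up the red T-handle of the bolt until you feel its soft upper stop, twist it clockwise (seen from above) until it meets the soft side stop, and ease it down so that its spring seats it in the rest notch and it stays up when you let go; then turn the disc clockwise by its orange post as far as it goes and let go, with the bolt still parked. Do not force the lock, do not touch the bust with its wet paint, and leave the bottle, the jar and the black base where they are.

Things in the scene. Friction and masses are not known exactly. Their poses are not given: they have to be found in the camera images.
- stand: plywood board 240 x 275 x 18 mm, fixed; origin on the table under the turntable's axis, z up. The white disc (216 mm across, top 40 mm above the table) turns on that axis. A yellow bracket (44 mm wide, top 58 mm high) reaches over its rim from the -y side and carries the spring bolt in a brass sleeve; the bolt's upright axis is at (0, -95) mm in this frame
- plunger (a joint): lift of the spring bolt, m: 0 = down, in the disc's hole (disc locked). Spring: 5 N down at 0, plus 0.2 N per mm; damping 35 N s/m. The cross pin must be lifted clear of its slot before it can turn; this clear lift differs each time and is not known: 10 to 26 mm. From 2.2 mm above clear a rubber bumper adds 8 N per mm. The rest notch is 3 mm lower than clear
- spindle (a joint): turn of the T-handle with bolt and cross pin, rad: 0 = pin in its slot, grows clockwise seen from above; it turns clockwise only. The rest notch is centred at 1.20, with a rubber side stop from about 1.28 on (2 N m per rad, too much from 1.42); between slot and notch the pin slides on a flat land. Turning takes under 0.1 N m
- crosspin: brass cross pin of the bolt, 29 mm long, 4 mm thick, along its x, inside the sleeve (64 mm above the table when down). It stands in an upright slot of the sleeve, which is screwed in to a different depth each time. Its contact with slot, land, walls and bumper is where the lock must not be forced: 25 N is too much
- bolt: steel bolt, 8 mm thick, on the same spindle; origin at its lower tip, 35 mm above the table when down, where it stands 5 mm deep in a hole of the disc
- disc (a joint): turn of the disc, rad: 0 = locked place, grows clockwise seen from above, up to the end stop at 1.25; turns easily (under 0.1 N m)
- post_grip (a point): point on the axis of the orange upright post of the disc, 14 mm below its top; post 14 mm across, 58 mm tall, standing on the disc 85 mm from its axis; this point is 84 mm above the table
- bust: grey monster bust with yellow eyes on the middle of the disc, 48 mm across, 88 mm tall (its top 128 mm above the table), wet paint; origin under its centre, turns with the disc
- paint_bottle: black paint bottle with white cap, 38 mm across, 100 mm tall, loose; origin under its centre
- glass_jar: amber jar with yellow lid, 44 mm across, 60 mm tall, loose; origin under its centre
- round_base: round black plastic model base, 50 mm across, 14 mm tall, loose; origin under its centre
- handle: red T-handle bar of the spring bolt; origin at the bar's centre, on the bolt's axis, 129 mm above the table when down; bar 44 mm long (along its x), 14 mm thick (y), 20 mm tall. Grip it across its 14 mm from above. Under the bar are 6 mm of a 14 mm collar, then the 8 mm stem; the 31 mm wide sleeve begins 16 mm or more under the bar

How it is judged:
By the outcome, as a careful person would: the job done as asked, in the order asked, and still so for the second after the job is handed in, with the robot touching nothing.
It also fails if it takes over 64 s, if anything falls off the work surface, if the arm or the gripper's body presses on something with over 40 N, if the wrist force passes 120 N, or if a joint passes its speed limit or range.

### The arm

A 6-joint arm with a two-finger parallel gripper is mounted at the origin on the work surface. World frame = base frame: x ahead of the robot, y to its left, z up, the work surface at z = 0. Lengths are in mm, angles in degrees, forces in N, time in s.
With the tool pointing down it reaches from about 300 to 850 mm from the base axis. Payload 4.2 kg.
Tool frame: the origin (TCP) lies between the finger pads; the fingertips stand 22 mm ahead of it and the grasp point (between the pads) lies 3 mm ahead of it; z points along the fingers, y is the direction in which the jaws open and shut (so a half turn about z gives the same grasp; the last joint's range is limited). The gripper opens to 91 mm and grips with 3 to 60 N. Pads are 32 mm wide; open, the fingers measure 118 mm over their backs; the gripper's body (76 mm by 178 mm) begins 60 mm behind the grasp point.
Start: joints at [-76.089, 18.312, 89.639, -0, 72.044, -1.146], TCP at [149.379, -555.272, 235.976] pointing down, gripper open.
Joint ranges: [-177.97, 177.97], [-48.28, 115.42], [12.27, 149.76], [-77.06, 257.06], [2.81, 150.46], [-146.56, 146.56]. Speed limits (degrees/s): [147.25, 147.25, 180, 180, 180, 180].

### API

Orientations are given as [roll, pitch, yaw] about the fixed x, y, z axes, in that order (R = Rz(yaw) Ry(pitch) Rx(roll)).
In Python, from workcell import telemetry, cams, env gives the robot as it stands.
- The arm moves only by the shell command python3 -m inch 'ROWS' [FORCE]. ROWS is JSON, a list of rows, each an object of numbers: "x", "y", "z": the shift along the tool's x, y, z in cm; "yaw": the turn about the tool's z in units of 5 degrees (1.0 is 5 degrees); "gripper": the gripper's target within -1 to 1 (fully open at 1, half-way at 0, shut at -1). A call has 1 to 12 rows; each row shifts and turns the commanded pose from where the row before left it, along the tool's axes as they then stand; what a row does not reach is not made up. A row lasts 1/12 s, in which the tool goes at most 41.7 mm and 7.16 degrees, less where a joint would pass 70% of its speed; a pose out of reach is approached as far as the arm can. A call is refused whole if a number of a shift passes 4.17 or a number of a turn 1, either way. A call with a gripper value outside its range is refused whole. The fingers move at their own pace and stop on an object; FORCE is the grip in N (left out, the last holds). Time passes only in rows, so rows that do not move let the fingers close. It gives the time, the measured TCP pose, the force and the opening at its end, in the units of the state.
- telemetry.state(): the state, without advancing time (a new reading comes with each control period).
- cams.grab_frame(name): name is "scene" or "top" or "wrist"; returns a dict with "pixels" (480x640x3 uint8, red, green, blue), "mtx" (3x3 intrinsics, pixels), "distortion" ([k1, k2, p1, p2, k3] as OpenCV has them; the pictures are not rectified), "rvec" (rotation vector, rad) and "tvec" (3), from world to camera coordinates, as OpenCV has them. Camera axes: x right, y down, z forward; pixel columns grow to the right and rows downward; lengths in mm; the calibration is good to about 2 mm. A picture is of the moment at which its call begins. There is no depth.
- env.job_done(): hands the job in, once; it reports no verdict.
The state is a dict: "time_s": time; "qpos": joint angles; "qvel": joint speeds; "effort": joint torques, N m; "ee_pos": TCP position; "ee_rot": TCP orientation; "force": force on the tool from outside, world axes, zero at the start; "torque": the same for the moment, N m; "gripper_width": finger opening in mm.
Only numpy, scipy, OpenCV 4.12 (cv2) and the standard library are available. Lean on these libraries where they do the work, as an engineer would, in place of code of your own. Each camera call takes 0.05 s, during which the arm holds its last target. There are 200 camera calls.

## Working session

There is one attempt and no reset: what is moved stays moved. The work goes in short steps, Python scripts to look and compute and a shell command to move; the robot and the scene stay as the last step left them, time stands still between calls to the robot, and variables do not carry over. Pictures are saved under pics/ and viewed, about 8 in all and at most 12, crops included, and the job is handed in when it is done.

```bash
mkdir -p pics; ls
python3 - <<'E'
from workcell import telemetry, cams
import cv2
print(telemetry.state())
for n in("scene","top"):
    f=cams.grab_frame(n); cv2.imwrite(f"pics/{n}0.png",f["pixels"][:,:,::-1])
    print(n,f["mtx"],f["distortion"],f["rvec"],f["tvec"])
E
```

```text
pics
{'time_s': 0.0, 'qpos': array([-7.60896480e+01,  1.83508536e+01,  8.97054202e+01, -1.43766251e-03,
        7.20427186e+01, -1.14587395e+00]), 'qvel': array([0.08714878, 0.06948606, 0.12363734, 0.02030207, 0.03786618,
       0.08658418]), 'effort': array([-6.62673619e-05, -4.12459302e+01, -2.31978106e+01,  7.26088788e-02,
        4.57234879e-02, -1.34816050e-04]), 'ee_pos': array([ 149.25052688, -554.82135429,  235.1348118 ]), 'ee_rot': array([-1.79901000e+02, -6.13055736e-04,  1.50566698e+01]), 'force': array([ 0.93473308, -0.01886653, -0.17205575]), 'torque': array([-0.00459087,  0.02375044, -0.03365276]), 'gripper_width': 91.3544782382287}
scene [[443.50299879   0.         316.01711951]
 [  0.         443.50299879 241.87242294]
 [  0.           0.           1.        ]] [-0.10564273  0.          0.          0.          0.        ] [ 2.38582643  0.92529162 -0.27408561] [-446.55613564 -248.84156576  971.03417043]
top [[438.75558817   0.         323.85375018]
 [  0.         438.75558817 245.24484369]
 [  0.           0.           1.        ]] [-0.10298114  0.          0.          0.          0.        ] [ 2.15329854 -2.21591951  0.04262735] [ 51.46848745 548.23287179 883.61574663]
```

View pics/top0.png

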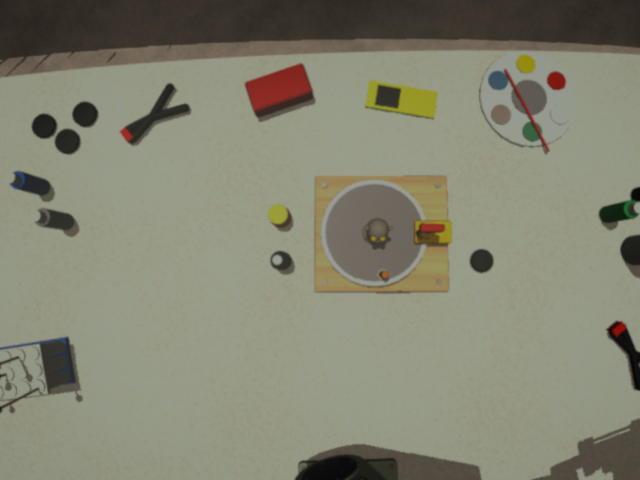

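View pics/scene0.png

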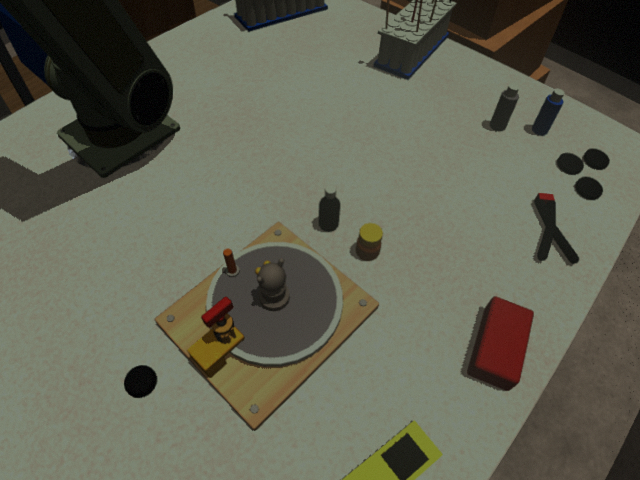

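The top view shows the board at (315–449, 177–292), handle near (431,228), post (384,275) and bust (377,233). The scene view shows the handle at (217,311) and the post at (230,262). I'll enlarge both.

Run:
```python
import cv2,numpy as np
a=cv2.imread("pics/top0.png")[165:305,305:505]; b=cv2.imread("pics/scene0.png")[235:385,150:350]
a=cv2.resize(a,None,fx=4,fy=4,interpolation=cv2.INTER_CUBIC);b=cv2.resize(b,None,fx=4,fy=4,interpolation=cv2.INTER_CUBIC)
cv2.imwrite("pics/tc.png",np.clip(a*1.5,0,255));cv2.imwrite("pics/sc.png",np.clip(b*1.5,0,255))
```

```text
[ WARN:0@0.078] global loadsave.cpp:1063 imwrite_ Unsupported depth image for selected encoder is fallbacked to CV_8U.
```

View pics/tc.png

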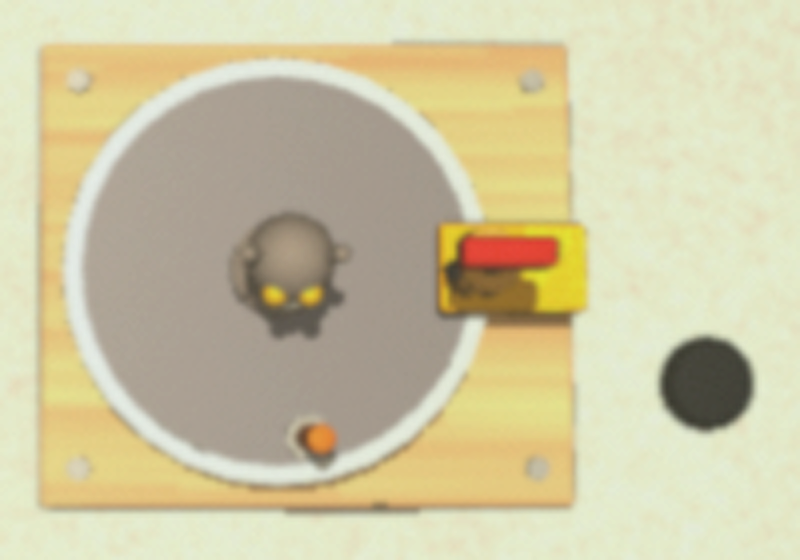

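View pics/sc.png

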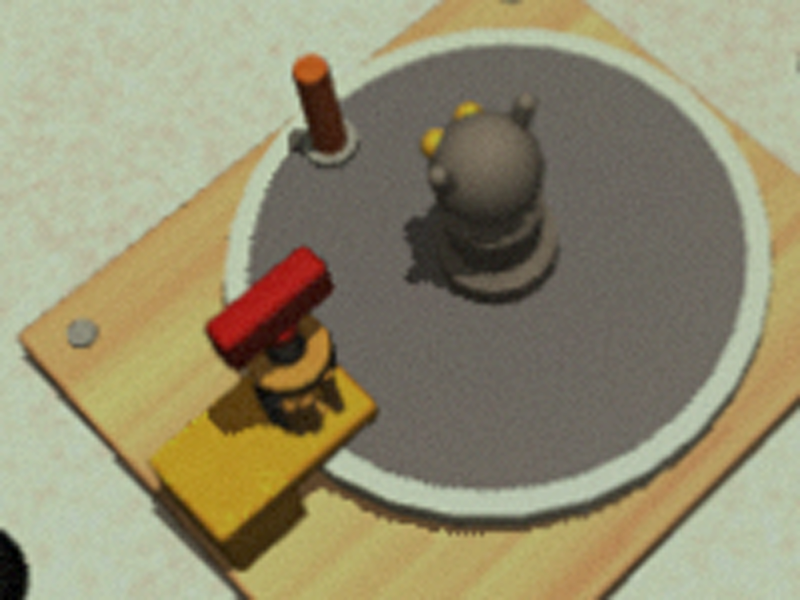

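Top crop: the handle bar runs (461,251)–(558,252), post top is (321,438) and disc centre about (276,272). Scene crop: the post top is (312,70). Next I'll backproject these at the known heights.

```bash
cat > h.py <<'E'
import cv2,numpy as np
from workcell import cams,telemetry
def bp(f,uv,z):
    uv=np.array(uv,float).reshape(-1,1,2)
    n=cv2.undistortPoints(uv,f["mtx"],np.array(f["distortion"]))[:,0]
    R=cv2.Rodrigues(np.array(f["rvec"],float))[0]; t=np.array(f["tvec"],float).ravel()
    d=np.c_[n,np.ones(len(n))]@R; c=-R.T@t
    return (c+d*((z-c[2])/d[:,2])[:,None])[:,:2]
def proj(f,P):
    return cv2.projectPoints(np.array(P,float).reshape(-1,1,3),np.array(f["rvec"],float),np.array(f["tvec"],float),f["mtx"],np.array(f["distortion"]))[0][:,0]
E
python3 - <<'E'
from h import *
np.set_printoptions(precision=1,suppress=True)
t=cams.grab_frame("top");s=cams.grab_frame("scene")
T=lambda p,z:bp(t,np.array(p)/4+[305-.375,165-.375],z)
S=lambda p,z:bp(s,np.array(p)/4+[150-.375,235-.375],z)
c=T([(40,45),(567,45),(574,506),(40,506)],18);print("board",c, c.mean(0))
e=T([(40,276),(571,276)],18);d=e[1]-e[0];print("yaw of -y",np.degrees(np.arctan2(d[0],-d[1])))
print("disc",T([(65,272),(487,272),(276,58),(276,486),(276,272)],40))
print("handleT",T([(461,251),(558,252),(510,252)],139))
print("handleS corners",S([(305,248),(330,270),(208,325),(230,348)],139))
print("postT",T([(321,438)],98),"postS",S([(312,70)],98))
print("bust",T([(288,250)],110)); print("base",T([(706,383)],14))
print("brack",T([(438,225),(586,225),(586,313),(440,313)],58))
print("screws",T([(80,80),(532,80),(538,468),(80,468)],20))
print("sleeve/scene",S([(290,365)],95))
f=cams.grab_frame("wrist");cv2.imwrite("pics/w0.png",f["pixels"][:,:,::-1])
E
```

```text
board [[ 693.6   50.7]
 [ 686.1 -222.5]
 [ 448.2 -215.3]
 [ 456.4   57.1]] [571.1 -82.5]
yaw of -y -1.6559249504329887
disc [[ 573.5   40.6]
 [ 567.4 -170.4]
 [ 678.6  -68.7]
 [ 464.   -61.1]
 [ 570.4  -64.7]]
handleT [[ 569.3 -137.5]
 [ 567.7 -180.9]
 [ 568.3 -159.4]]
handleS corners [[ 566.7 -140.4]
 [ 578.8 -140.2]
 [ 564.6 -180.5]
 [ 576.1 -180.9]]
postT [[487.9 -77.2]] postS [[490.2 -78.1]]
bust [[574.7 -63.7]]
base [[ 508.8 -288. ]]
brack [[ 589.8 -143.3]
 [ 587.8 -216.6]
 [ 544.5 -214.6]
 [ 546.6 -142.5]]
screws [[ 674.2   30.6]
 [ 667.7 -202.7]
 [ 468.2 -197. ]
 [ 475.2   36.2]]
sleeve/scene [[ 574.5 -163.6]]
```

```bash
python3 -m inch '[{"yaw":-1},{"yaw":-1},{"yaw":-1},{"yaw":-1},{"yaw":-1},{"yaw":-1},{"yaw":-1},{"yaw":-1},{"yaw":-1},{"yaw":-1},{"yaw":-1},{"yaw":-1}]'; python3 -m inch '[{"yaw":-1},{"yaw":-1},{"yaw":-0.6},{}]'
```

```text
invalid input
invalid input
```

```bash
python3 -m inch '[{"x":0,"y":0,"z":0,"yaw":-1,"gripper":1}]'; python3 -m inch --help; python3 -m inch '[{"x":0.1}]'
```

```text
time_s: 0.33
ee_pos: [149.4, -555.2, 235.7]
ee_rot: [-180.0, -0.0, 20.1]
force: [0.0, -0.2, 0.5]
gripper_width: 91.3invalid input: not JSON, or not a number
invalid input
```

```bash
python3 -m inch '[{"x":0,"y":0,"z":0,"yaw":-1,"gripper":1},{"x":0,"y":0,"z":0,"yaw":-1,"gripper":1},{"x":0,"y":0,"z":0,"yaw":-1,"gripper":1},{"x":0,"y":0,"z":0,"yaw":-1,"gripper":1},{"x":0,"y":0,"z":0,"yaw":-1,"gripper":1},{"x":0,"y":0,"z":0,"yaw":-1,"gripper":1},{"x":0,"y":0,"z":0,"yaw":-1,"gripper":1},{"x":0,"y":0,"z":0,"yaw":-1,"gripper":1},{"x":0,"y":0,"z":0,"yaw":-1,"gripper":1},{"x":0,"y":0,"z":0,"yaw":-1,"gripper":1},{"x":0,"y":0,"z":0,"yaw":-1,"gripper":1},{"x":0,"y":0,"z":0,"yaw":-1,"gripper":1}]'; python3 -m inch '[{"x":0,"y":0,"z":0,"yaw":-1,"gripper":1},{"x":0,"y":0,"z":0,"yaw":-0.6,"gripper":1},{"x":0,"y":0,"z":0,"yaw":0,"gripper":1}]'
```

```text
time_s: 1.33
ee_pos: [149.4, -555.2, 235.8]
ee_rot: [-180.0, -0.0, 80.3]
force: [-0.5, 0.2, -0.6]
gripper_width: 91.0
time_s: 1.58
ee_pos: [149.4, -555.2, 235.8]
ee_rot: [-180.0, -0.0, 88.1]
force: [0.3, 0.1, -0.1]
gripper_width: 91.3
```

```bash
for i in 1; do python3 -m inch '[{"x":1.7,"y":1.69,"z":0,"yaw":0,"gripper":1},{"x":1.7,"y":1.69,"z":0,"yaw":0,"gripper":1},{"x":1.7,"y":1.69,"z":0,"yaw":0,"gripper":1},{"x":1.7,"y":1.69,"z":0,"yaw":0,"gripper":1},{"x":1.7,"y":1.69,"z":0,"yaw":0,"gripper":1},{"x":1.7,"y":1.69,"z":0,"yaw":0,"gripper":1},{"x":1.7,"y":1.69,"z":0,"yaw":0,"gripper":1},{"x":1.7,"y":1.69,"z":0,"yaw":0,"gripper":1},{"x":1.7,"y":1.69,"z":0,"yaw":0,"gripper":1},{"x":1.7,"y":1.69,"z":0,"yaw":0,"gripper":1},{"x":1.7,"y":1.69,"z":0,"yaw":0,"gripper":1},{"x":1.7,"y":1.69,"z":0,"yaw":0,"gripper":1}]'; done; python3 -m inch '[{"x":1.7,"y":1.69,"z":0,"yaw":0,"gripper":1},{"x":1.7,"y":1.69,"z":0,"yaw":0,"gripper":1},{"x":1.7,"y":1.69,"z":0,"yaw":0,"gripper":1},{"x":1.7,"y":1.69,"z":0,"yaw":0,"gripper":1},{"x":1.7,"y":1.69,"z":0,"yaw":0,"gripper":1},{"x":1.7,"y":1.69,"z":0,"yaw":0,"gripper":1},{"x":1.7,"y":1.69,"z":0,"yaw":0,"gripper":1},{"x":1.7,"y":1.69,"z":0,"yaw":0,"gripper":1},{"x":1.7,"y":1.69,"z":0,"yaw":0,"gripper":1},{"x":1.7,"y":1.69,"z":0,"yaw":0,"gripper":1},{"x":1.7,"y":1.69,"z":0,"yaw":0,"gripper":1},{"x":1.7,"y":1.69,"z":0,"yaw":0,"gripper":1}]'; python3 -m inch '[{"x":0,"y":0,"z":0,"yaw":0,"gripper":1},{"x":0,"y":0,"z":0,"yaw":0,"gripper":1},{"x":0,"y":0,"z":0,"yaw":0,"gripper":1}]'
python3 - <<'E'
from h import *
f=cams.grab_frame("wrist");cv2.imwrite("pics/w1.png",f["pixels"][:,:,::-1])
np.set_printoptions(precision=1,suppress=True)
print(proj(f,[[570,-160,139],[569.2,-138,139],[570.8,-182,139],[489,-78,98]]))
t=telemetry.state();print(t["ee_pos"],t["force"])
E
```

```text
time_s: 2.58
ee_pos: [359.7, -357.3, 236.0]
ee_rot: [180.0, 0.0, 88.0]
force: [1.3, -0.7, -0.7]
gripper_width: 91.0
time_s: 3.58
ee_pos: [569.3, -160.3, 235.9]
ee_rot: [-180.0, 0.0, 88.0]
force: [-0.4, 1.0, 0.1]
gripper_width: 91.5
time_s: 3.83
ee_pos: [568.1, -161.5, 235.7]
ee_rot: [-179.9, 0.0, 88.0]
force: [-0.3, -0.5, 0.3]
gripper_width: 91.0
[[320.2 243.2]
 [317.6 208.2]
 [322.6 276.7]
 [195.8 114. ]]
[ 567.9 -161.8  235.8] [-0.3  0.5  0.3]
```

View pics/w1.png

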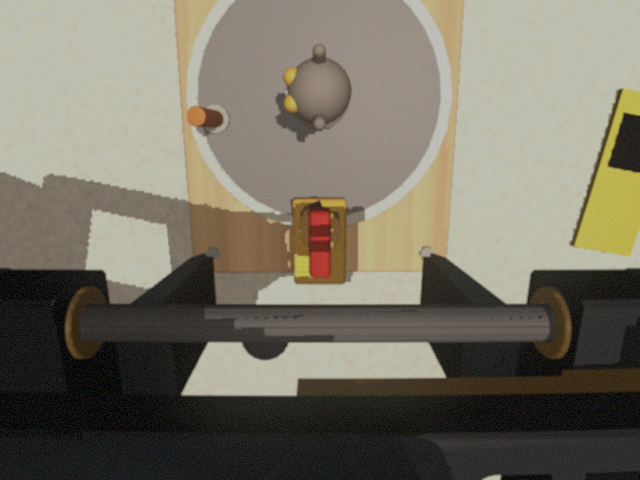

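Wrist view: the bar is centred at (320,243), exactly as predicted, and is parallel to the image columns. The post top is at (196,116), also as predicted. Descending.

```bash
python3 -m inch '[{"x":0.19,"y":0.2,"z":0.4,"yaw":0,"gripper":0.2},{"x":0,"y":0,"z":1.2,"yaw":0,"gripper":0.2},{"x":0,"y":0,"z":1.2,"yaw":0,"gripper":0.2},{"x":0,"y":0,"z":1.2,"yaw":0,"gripper":0.2},{"x":0,"y":0,"z":1.2,"yaw":0,"gripper":0.2},{"x":0,"y":0,"z":1.2,"yaw":0,"gripper":0.2},{"x":0,"y":0,"z":1.2,"yaw":0,"gripper":0.2},{"x":0,"y":0,"z":1.2,"yaw":0,"gripper":0.2},{"x":0,"y":0,"z":0.6,"yaw":0,"gripper":0.2},{"x":0,"y":0,"z":0.6,"yaw":0,"gripper":0.2},{"x":0,"y":0,"z":0.3,"yaw":0,"gripper":0.2},{"x":0,"y":0,"z":0,"yaw":0,"gripper":0.2}]'; python3 -m inch '[{"x":0,"y":0,"z":0,"yaw":0,"gripper":0.2},{"x":0,"y":0,"z":0,"yaw":0,"gripper":0.2}]';python3 - <<'E'
from h import *
f=cams.grab_frame("wrist");cv2.imwrite("pics/w2.png",f["pixels"][:,:,::-1])
E
```

```text
time_s: 4.88
ee_pos: [570.4, -159.6, 132.5]
ee_rot: [-180.0, -0.0, 88.0]
force: [0.3, -0.1, -0.1]
gripper_width: 54.7
time_s: 5.05
ee_pos: [571.0, -159.6, 133.6]
ee_rot: [179.9, 0.0, 88.1]
force: [-0.5, 0.7, 0.4]
gripper_width: 54.9
```

View pics/w2.png

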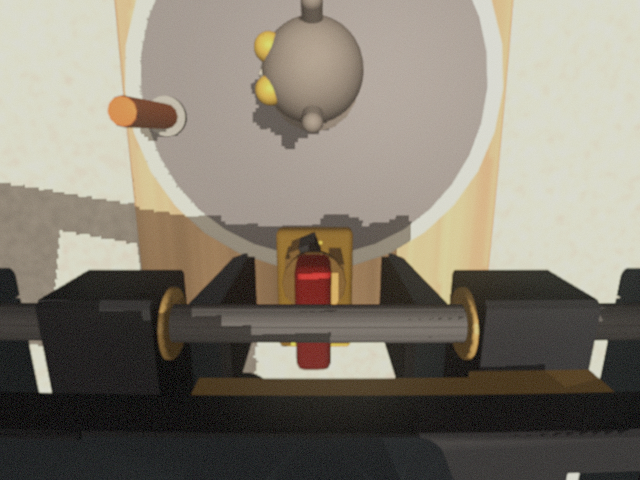

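Wrist view: the bar centre column is 313.5 and the finger midpoint is 318.5, so I shift about 1.5 mm towards −x and close gently.

```bash
python3 -m inch '[{"x":0,"y":-0.15,"z":0,"yaw":0,"gripper":-0.3},{"x":0,"y":0,"z":0,"yaw":0,"gripper":-0.6},{"x":0,"y":0,"z":0,"yaw":0,"gripper":-0.9},{"x":0,"y":0,"z":0,"yaw":0,"gripper":-1},{"x":0,"y":0,"z":0,"yaw":0,"gripper":-1},{"x":0,"y":0,"z":0,"yaw":0,"gripper":-1},{"x":0,"y":0,"z":0,"yaw":0,"gripper":-1}]' 6; python3 -c "
from h import *
for i in range(4):
  t=telemetry.state();print(t['ee_pos'],t['force'],t['torque'],t['gripper_width'])"
```

```text
time_s: 5.68
ee_pos: [569.2, -159.4, 132.9]
ee_rot: [180.0, 0.0, 88.1]
force: [-0.4, 0.4, -0.1]
gripper_width: 13.9
[ 569.16852175 -159.40449239  132.94727686] [-0.37658107  0.42666389 -0.07982452] [-0.0684758  -0.11742007  0.01756149] 13.864427587765087
[ 569.16852175 -159.40449239  132.94727686] [-0.37658107  0.42666389 -0.07982452] [-0.0684758  -0.11742007  0.01756149] 13.864427587765087
[ 569.16852175 -159.40449239  132.94727686] [-0.37658107  0.42666389 -0.07982452] [-0.0684758  -0.11742007  0.01756149] 13.864427587765087
[ 569.16852175 -159.40449239  132.94727686] [-0.37658107  0.42666389 -0.07982452] [-0.0684758  -0.11742007  0.01756149] 13.864427587765087
```

```bash
python3 -m inch '[{"x":0,"y":0,"z":0,"yaw":0,"gripper":-1},{"x":0,"y":0,"z":0,"yaw":0,"gripper":-1}]' 30; python3 -m inch '[{"x":0,"y":0,"z":-0.1,"yaw":0,"gripper":-1},{"x":0,"y":0,"z":-0.1,"yaw":0,"gripper":-1},{"x":0,"y":0,"z":-0.1,"yaw":0,"gripper":-1},{"x":0,"y":0,"z":-0.1,"yaw":0,"gripper":-1},{"x":0,"y":0,"z":0,"yaw":0,"gripper":-1},{"x":0,"y":0,"z":0,"yaw":0,"gripper":-1}]'; python3 -m inch '[{"x":0,"y":0,"z":-0.1,"yaw":0,"gripper":-1},{"x":0,"y":0,"z":-0.1,"yaw":0,"gripper":-1},{"x":0,"y":0,"z":-0.1,"yaw":0,"gripper":-1},{"x":0,"y":0,"z":-0.1,"yaw":0,"gripper":-1},{"x":0,"y":0,"z":0,"yaw":0,"gripper":-1},{"x":0,"y":0,"z":0,"yaw":0,"gripper":-1}]'
```

```text
time_s: 5.85
ee_pos: [569.2, -159.4, 133.0]
ee_rot: [180.0, 0.0, 88.1]
force: [0.3, -1.0, 0.5]
gripper_width: 13.6
time_s: 6.35
ee_pos: [569.0, -159.4, 136.6]
ee_rot: [-180.0, -0.0, 88.1]
force: [1.5, -0.2, -7.3]
gripper_width: 13.7
time_s: 6.85
ee_pos: [569.1, -159.3, 141.0]
ee_rot: [-180.0, 0.0, 88.1]
force: [1.9, -1.2, -7.9]
gripper_width: 14.1
```

```bash
python3 -m inch '[{"x":0,"y":0,"z":-0.1,"yaw":0,"gripper":-1},{"x":0,"y":0,"z":-0.1,"yaw":0,"gripper":-1},{"x":0,"y":0,"z":-0.1,"yaw":0,"gripper":-1},{"x":0,"y":0,"z":0,"yaw":0,"gripper":-1},{"x":0,"y":0,"z":0,"yaw":0,"gripper":-1}]'; python3 -m inch '[{"x":0,"y":0,"z":-0.1,"yaw":0,"gripper":-1},{"x":0,"y":0,"z":0,"yaw":0,"gripper":-1},{"x":0,"y":0,"z":0,"yaw":0,"gripper":-1}]'
```

```text
time_s: 7.27
ee_pos: [569.1, -159.3, 143.9]
ee_rot: [-180.0, 0.0, 88.1]
force: [2.4, -0.7, -9.4]
gripper_width: 13.4
time_s: 7.52
ee_pos: [569.1, -159.3, 144.9]
ee_rot: [-180.0, 0.0, 88.1]
force: [0.7, -1.1, -8.5]
gripper_width: 13.9
```

```bash
python3 -m inch '[{"x":0,"y":0,"z":-0.07,"yaw":0,"gripper":-1},{"x":0,"y":0,"z":0,"yaw":0,"gripper":-1},{"x":0,"y":0,"z":0,"yaw":0,"gripper":-1}]'
```

```text
time_s: 7.77
ee_pos: [569.1, -159.4, 145.6]
ee_rot: [-180.0, 0.0, 88.1]
force: [1.5, -0.5, -9.8]
gripper_width: 14.2
```

```bash
python3 -m inch '[{"x":0,"y":0,"z":-0.07,"yaw":0,"gripper":-1},{"x":0,"y":0,"z":0,"yaw":0,"gripper":-1},{"x":0,"y":0,"z":0,"yaw":0,"gripper":-1}]'
```

```text
time_s: 8.02
ee_pos: [569.1, -159.4, 146.3]
ee_rot: [-180.0, 0.0, 88.1]
force: [0.7, 0.2, -8.9]
gripper_width: 14.0
```

```bash
python3 -m inch '[{"x":0,"y":0,"z":-0.07,"yaw":0,"gripper":-1},{"x":0,"y":0,"z":0,"yaw":0,"gripper":-1},{"x":0,"y":0,"z":0,"yaw":0,"gripper":-1}]';  python3 -m inch '[{"x":0,"y":0,"z":-0.07,"yaw":0,"gripper":-1},{"x":0,"y":0,"z":0,"yaw":0,"gripper":-1},{"x":0,"y":0,"z":0,"yaw":0,"gripper":-1}]'
```

```text
time_s: 8.27
ee_pos: [569.1, -159.4, 147.1]
ee_rot: [-180.0, 0.0, 88.1]
force: [1.0, -0.1, -9.5]
gripper_width: 13.7
time_s: 8.52
ee_pos: [569.1, -159.4, 147.7]
ee_rot: [-180.0, 0.0, 88.1]
force: [1.4, -0.1, -9.6]
gripper_width: 13.7
```

```bash
python3 -m inch '[{"x":0,"y":0,"z":0,"yaw":0,"gripper":-1}]'
```

```text
time_s: 8.6
ee_pos: [569.1, -159.4, 147.7]
ee_rot: [-180.0, 0.0, 88.1]
force: [2.1, 0.1, -8.9]
gripper_width: 13.7
```

```bash
python3 -m inch '[{"x":0,"y":0,"z":-0.07,"yaw":0,"gripper":-1},{"x":0,"y":0,"z":0,"yaw":0,"gripper":-1},{"x":0,"y":0,"z":0,"yaw":0,"gripper":-1}]';  python3 -m inch '[{"x":0,"y":0,"z":-0.07,"yaw":0,"gripper":-1},{"x":0,"y":0,"z":0,"yaw":0,"gripper":-1},{"x":0,"y":0,"z":0,"yaw":0,"gripper":-1}]'
```

```text
time_s: 8.85
ee_pos: [569.1, -159.4, 148.5]
ee_rot: [-180.0, 0.0, 88.1]
force: [0.7, 0.0, -9.1]
gripper_width: 13.9
time_s: 9.1
ee_pos: [569.1, -159.4, 149.2]
ee_rot: [-180.0, 0.0, 88.1]
force: [1.1, 0.1, -10.8]
gripper_width: 13.8
```

```bash
python3 -m inch '[{"x":0,"y":0,"z":0,"yaw":0,"gripper":-1}]'
```

```text
time_s: 9.18
ee_pos: [569.1, -159.4, 149.1]
ee_rot: [-180.0, 0.0, 88.1]
force: [0.9, -0.4, -9.2]
gripper_width: 13.7
```

```bash
python3 -m inch '[{"x":0,"y":0,"z":-0.07,"yaw":0,"gripper":-1},{"x":0,"y":0,"z":0,"yaw":0,"gripper":-1},{"x":0,"y":0,"z":0,"yaw":0,"gripper":-1}]';  python3 -m inch '[{"x":0,"y":0,"z":-0.07,"yaw":0,"gripper":-1},{"x":0,"y":0,"z":0,"yaw":0,"gripper":-1},{"x":0,"y":0,"z":0,"yaw":0,"gripper":-1}]'
```

```text
time_s: 9.43
ee_pos: [569.1, -159.4, 149.9]
ee_rot: [-180.0, 0.0, 88.1]
force: [1.4, 0.4, -8.7]
gripper_width: 14.1
time_s: 9.68
ee_pos: [569.1, -159.4, 150.6]
ee_rot: [-180.0, 0.0, 88.1]
force: [0.8, -0.6, -10.1]
gripper_width: 14.1
```

```bash
python3 -m inch '[{"x":0,"y":0,"z":-0.07,"yaw":0,"gripper":-1},{"x":0,"y":0,"z":0,"yaw":0,"gripper":-1},{"x":0,"y":0,"z":0,"yaw":0,"gripper":-1}]'
```

```text
time_s: 9.93
ee_pos: [569.1, -159.4, 151.3]
ee_rot: [-180.0, 0.0, 88.1]
force: [0.3, -0.9, -9.4]
gripper_width: 13.8
```

```bash
python3 -m inch '[{"x":0,"y":0,"z":-0.07,"yaw":0,"gripper":-1},{"x":0,"y":0,"z":0,"yaw":0,"gripper":-1},{"x":0,"y":0,"z":0,"yaw":0,"gripper":-1}]';  python3 -m inch '[{"x":0,"y":0,"z":-0.07,"yaw":0,"gripper":-1},{"x":0,"y":0,"z":0,"yaw":0,"gripper":-1},{"x":0,"y":0,"z":0,"yaw":0,"gripper":-1}]'
```

```text
time_s: 10.18
ee_pos: [569.1, -159.4, 152.0]
ee_rot: [-180.0, 0.0, 88.1]
force: [0.3, 0.3, -10.5]
gripper_width: 13.9
time_s: 10.43
ee_pos: [569.1, -159.4, 152.7]
ee_rot: [-180.0, 0.0, 88.1]
force: [0.7, -0.7, -9.5]
gripper_width: 13.7
```

```bash
python3 -m inch '[{"x":0,"y":0,"z":0,"yaw":0,"gripper":-1}]'
```

```text
time_s: 10.52
ee_pos: [569.1, -159.4, 152.6]
ee_rot: [-180.0, 0.0, 88.1]
force: [0.3, -0.9, -10.1]
gripper_width: 13.8
```

```bash
python3 -m inch '[{"x":0,"y":0,"z":-0.07,"yaw":0,"gripper":-1},{"x":0,"y":0,"z":0,"yaw":0,"gripper":-1},{"x":0,"y":0,"z":0,"yaw":0,"gripper":-1}]';  python3 -m inch '[{"x":0,"y":0,"z":-0.07,"yaw":0,"gripper":-1},{"x":0,"y":0,"z":0,"yaw":0,"gripper":-1},{"x":0,"y":0,"z":0,"yaw":0,"gripper":-1}]'
```

```text
time_s: 10.77
ee_pos: [569.1, -159.4, 153.4]
ee_rot: [-180.0, 0.0, 88.1]
force: [1.1, 0.5, -11.0]
gripper_width: 14.0
time_s: 11.02
ee_pos: [569.1, -159.4, 154.0]
ee_rot: [-180.0, 0.0, 88.1]
force: [0.4, -1.3, -10.5]
gripper_width: 13.9
```

```bash
python3 -m inch '[{"x":0,"y":0,"z":0,"yaw":0,"gripper":-1}]'
```

```text
time_s: 11.1
ee_pos: [569.1, -159.4, 154.0]
ee_rot: [-180.0, 0.0, 88.1]
force: [0.0, 0.1, -10.3]
gripper_width: 13.7
```

```bash
python3 -m inch '[{"x":0,"y":0,"z":-0.07,"yaw":0,"gripper":-1},{"x":0,"y":0,"z":0,"yaw":0,"gripper":-1},{"x":0,"y":0,"z":0,"yaw":0,"gripper":-1}]';  python3 -m inch '[{"x":0,"y":0,"z":-0.07,"yaw":0,"gripper":-1},{"x":0,"y":0,"z":0,"yaw":0,"gripper":-1},{"x":0,"y":0,"z":0,"yaw":0,"gripper":-1}]'
```

```text
time_s: 11.35
ee_pos: [569.1, -159.4, 154.8]
ee_rot: [-180.0, 0.0, 88.1]
force: [0.5, -0.2, -10.9]
gripper_width: 13.8
time_s: 11.6
ee_pos: [569.1, -159.4, 155.5]
ee_rot: [-180.0, 0.0, 88.1]
force: [0.6, 0.9, -10.3]
gripper_width: 14.1
```

```bash
python3 -m inch '[{"x":0,"y":0,"z":0,"yaw":0,"gripper":-1}]'
```

```text
time_s: 11.68
ee_pos: [569.1, -159.4, 155.4]
ee_rot: [-180.0, 0.0, 88.1]
force: [1.2, -0.4, -11.1]
gripper_width: 13.7
```

```bash
python3 -m inch '[{"x":0,"y":0,"z":-0.07,"yaw":0,"gripper":-1},{"x":0,"y":0,"z":0,"yaw":0,"gripper":-1},{"x":0,"y":0,"z":0,"yaw":0,"gripper":-1}]';  python3 -m inch '[{"x":0,"y":0,"z":-0.07,"yaw":0,"gripper":-1},{"x":0,"y":0,"z":0,"yaw":0,"gripper":-1},{"x":0,"y":0,"z":0,"yaw":0,"gripper":-1}]'
```

```text
time_s: 11.93
ee_pos: [569.1, -159.4, 156.2]
ee_rot: [-180.0, 0.0, 88.1]
force: [0.3, -1.1, -11.3]
gripper_width: 14.1
time_s: 12.18
ee_pos: [569.1, -159.4, 156.5]
ee_rot: [-180.0, 0.0, 88.1]
force: [1.8, 0.4, -12.9]
gripper_width: 14.1
```

```bash
python3 -m inch '[{"x":0,"y":0,"z":0,"yaw":0,"gripper":-1}]'
```

```text
time_s: 12.27
ee_pos: [569.1, -159.4, 156.6]
ee_rot: [-180.0, 0.0, 88.1]
force: [1.3, 0.1, -12.9]
gripper_width: 14.0
```

```bash
python3 -m inch '[{"x":0,"y":0,"z":-0.05,"yaw":0,"gripper":-1},{"x":0,"y":0,"z":0,"yaw":0,"gripper":-1},{"x":0,"y":0,"z":0,"yaw":0,"gripper":-1}]'
```

```text
time_s: 12.52
ee_pos: [569.0, -159.4, 156.9]
ee_rot: [-180.0, -0.0, 88.1]
force: [1.6, -0.2, -15.9]
gripper_width: 14.1
```

```bash
python3 -m inch '[{"x":0,"y":0,"z":0.07,"yaw":0,"gripper":-1},{"x":0,"y":0,"z":0,"yaw":0,"gripper":-1},{"x":0,"y":0,"z":0,"yaw":0.3,"gripper":-1},{"x":0,"y":0,"z":0,"yaw":0.4,"gripper":-1},{"x":0,"y":0,"z":0,"yaw":0.5,"gripper":-1},{"x":0,"y":0,"z":0,"yaw":0.5,"gripper":-1},{"x":0,"y":0,"z":0,"yaw":0.3,"gripper":-1},{"x":0,"y":0,"z":0,"yaw":0,"gripper":-1}]'; python3 -c "
from h import *
print(telemetry.state()['torque'])"
```

```text
time_s: 13.18
ee_pos: [569.3, -159.4, 156.7]
ee_rot: [180.0, 0.0, 78.0]
force: [1.9, 0.3, -14.3]
gripper_width: 13.6
[-0.12358569 -0.47268514  0.04481417]
```

```bash
python3 -m inch '[{"x":0,"y":0,"z":0.05,"yaw":0,"gripper":-1},{"x":0,"y":0,"z":0,"yaw":0.3,"gripper":-1},{"x":0,"y":0,"z":0,"yaw":0.5,"gripper":-1},{"x":0,"y":0,"z":0,"yaw":0.6,"gripper":-1},{"x":0,"y":0,"z":0,"yaw":0.6,"gripper":-1},{"x":0,"y":0,"z":0,"yaw":0.6,"gripper":-1},{"x":0,"y":0,"z":0,"yaw":0.4,"gripper":-1},{"x":0,"y":0,"z":0,"yaw":0,"gripper":-1}]'; python3 -c "
from h import *
print(telemetry.state()['torque'])"
```

```text
time_s: 13.85
ee_pos: [569.7, -159.5, 156.5]
ee_rot: [179.9, -0.0, 63.1]
force: [2.3, -0.1, -13.2]
gripper_width: 13.3
[-0.13333635 -0.56509703  0.00144993]
```

```bash
python3 -m inch '[{"x":0,"y":0,"z":0.04,"yaw":0.3,"gripper":-1},{"x":0,"y":0,"z":0,"yaw":0.6,"gripper":-1},{"x":0,"y":0,"z":0,"yaw":0.7,"gripper":-1},{"x":0,"y":0,"z":0,"yaw":0.7,"gripper":-1},{"x":0,"y":0,"z":0,"yaw":0.7,"gripper":-1},{"x":0,"y":0,"z":0,"yaw":0.7,"gripper":-1},{"x":0,"y":0,"z":0,"yaw":0.7,"gripper":-1},{"x":0,"y":0,"z":0,"yaw":0.7,"gripper":-1},{"x":0,"y":0,"z":0,"yaw":0.7,"gripper":-1},{"x":0,"y":0,"z":0,"yaw":0.4,"gripper":-1},{"x":0,"y":0,"z":0,"yaw":0,"gripper":-1},{"x":0,"y":0,"z":0,"yaw":0,"gripper":-1}]'; python3 -c "
from h import *
print(telemetry.state()['torque'])"
```

```text
time_s: 14.85
ee_pos: [570.2, -160.0, 156.4]
ee_rot: [179.8, -0.1, 32.2]
force: [3.9, -3.3, -11.5]
gripper_width: 13.9
[-0.48540718 -0.88164254  0.06199481]
```

```bash
python3 -m inch '[{"x":0,"y":0.06,"z":0,"yaw":0,"gripper":-1},{"x":0,"y":0.06,"z":0,"yaw":0,"gripper":-1},{"x":0,"y":0,"z":0,"yaw":0.4,"gripper":-1},{"x":0,"y":0,"z":0,"yaw":0.6,"gripper":-1},{"x":0,"y":0,"z":0,"yaw":0.6,"gripper":-1},{"x":0,"y":0,"z":0,"yaw":0.4,"gripper":-1},{"x":0,"y":0,"z":0,"yaw":0.2,"gripper":-1},{"x":0,"y":0,"z":0,"yaw":0,"gripper":-1},{"x":0,"y":0,"z":0,"yaw":0,"gripper":-1}]'; python3 -c "
from h import *
print(telemetry.state()['torque'])"
```

```text
time_s: 15.6
ee_pos: [570.4, -160.5, 156.1]
ee_rot: [179.9, -0.1, 21.1]
force: [5.1, -1.4, -10.9]
gripper_width: 13.8
[-0.22940938 -1.09620705 -0.05276122]
```

```bash
python3 -m inch '[{"x":0.1,"y":0.06,"z":0,"yaw":0,"gripper":-1},{"x":0,"y":0,"z":0,"yaw":0.4,"gripper":-1},{"x":0,"y":0,"z":0,"yaw":0.4,"gripper":-1},{"x":0,"y":0,"z":0,"yaw":0,"gripper":-1},{"x":0,"y":0,"z":0,"yaw":0,"gripper":-1}]'; python3 -c "
from h import *
print(telemetry.state()['torque'])"; python3 -m inch '[{"x":0,"y":0,"z":0,"yaw":0,"gripper":-1}]'; python3 -c "
from h import *
print(telemetry.state()['torque'])"
```

```text
time_s: 16.02
ee_pos: [570.7, -160.6, 155.7]
ee_rot: [-180.0, 0.0, 17.1]
force: [3.7, -1.8, -10.8]
gripper_width: 13.9
[-0.34194999 -0.82642015  0.02732318]
time_s: 16.1
ee_pos: [570.7, -160.6, 155.7]
ee_rot: [-180.0, 0.0, 17.1]
force: [3.2, -0.9, -10.8]
gripper_width: 13.8
[-0.32017688 -0.74690984 -0.00296619]
```

```bash
python3 -m inch '[{"x":0,"y":0,"z":0,"yaw":0.3,"gripper":-1},{"x":0,"y":0,"z":0,"yaw":0.3,"gripper":-1},{"x":0,"y":0,"z":0,"yaw":0,"gripper":-1},{"x":0,"y":0,"z":0,"yaw":0,"gripper":-1}]'; python3 -c "
from h import *
print(telemetry.state()['torque'])"; python3 -m inch '[{"x":0,"y":0,"z":0,"yaw":0.3,"gripper":-1},{"x":0,"y":0,"z":0,"yaw":0,"gripper":-1},{"x":0,"y":0,"z":0,"yaw":0,"gripper":-1}]'; python3 -c "
from h import *
print(telemetry.state()['torque'])"
```

```text
time_s: 16.43
ee_pos: [570.8, -160.7, 155.7]
ee_rot: [180.0, 0.0, 14.1]
force: [3.1, -2.2, -10.4]
gripper_width: 14.0
[-0.39619305 -0.76335255  0.00691176]
time_s: 16.68
ee_pos: [570.8, -160.7, 155.7]
ee_rot: [180.0, 0.0, 12.6]
force: [2.8, -2.2, -11.5]
gripper_width: 13.9
[-0.43793238 -0.72274167  0.04886023]
```

```bash
python3 -m inch '[{"x":0,"y":0,"z":0,"yaw":0.3,"gripper":-1},{"x":0,"y":0,"z":0,"yaw":0,"gripper":-1},{"x":0,"y":0,"z":0,"yaw":0,"gripper":-1}]'; python3 -c "
from h import *
print(telemetry.state()['torque'])"; python3 -m inch '[{"x":0,"y":0,"z":0,"yaw":0,"gripper":-1}]'; python3 -c "
from h import *
print(telemetry.state()['torque'])"
```

```text
time_s: 16.93
ee_pos: [570.9, -160.7, 155.7]
ee_rot: [180.0, 0.0, 11.1]
force: [2.2, -3.5, -10.6]
gripper_width: 13.6
[-0.48812115 -0.65488074  0.06682429]
time_s: 17.02
ee_pos: [570.8, -160.7, 155.7]
ee_rot: [180.0, 0.0, 11.1]
force: [2.7, -1.6, -11.3]
gripper_width: 13.7
[-0.55880546 -0.66619482  0.10152563]
```

```bash
python3 -m inch '[{"x":0.05,"y":0.05,"z":0,"yaw":-0.3,"gripper":-1},{"x":0,"y":0,"z":0,"yaw":-0.4,"gripper":-1},{"x":0,"y":0,"z":0,"yaw":-0.5,"gripper":-1},{"x":0,"y":0,"z":0,"yaw":0,"gripper":-1},{"x":0,"y":0,"z":0,"yaw":0,"gripper":-1}]'; python3 -c "
from h import *
print(telemetry.state()['torque'])"; python3 -m inch '[{"x":0,"y":0,"z":0.1,"yaw":0,"gripper":-1},{"x":0,"y":0,"z":0,"yaw":0,"gripper":-1},{"x":0,"y":0,"z":0,"yaw":0,"gripper":-1}]'; python3 -c "
from h import *
print(telemetry.state()['torque'])"
```

```text
time_s: 17.43
ee_pos: [570.9, -160.7, 155.6]
ee_rot: [-179.9, 0.1, 17.0]
force: [1.5, -1.0, -10.7]
gripper_width: 13.9
[-0.29634393 -0.39073529 -0.00378961]
time_s: 17.68
ee_pos: [571.0, -160.7, 154.5]
ee_rot: [-180.0, 0.1, 17.0]
force: [0.5, -0.6, -11.3]
gripper_width: 13.6
[-0.21510978 -0.24646882 -0.01269692]
```

Backing off was free. Now easing down.

```bash
for k in 1; do python3 -m inch '[{"x":0,"y":0,"z":0.05,"yaw":0,"gripper":-1},{"x":0,"y":0,"z":0.05,"yaw":0,"gripper":-1},{"x":0,"y":0,"z":0,"yaw":0,"gripper":-1}]'; done; python3 -m inch '[{"x":0,"y":0,"z":0.05,"yaw":0,"gripper":-1},{"x":0,"y":0,"z":0.05,"yaw":0,"gripper":-1},{"x":0,"y":0,"z":0,"yaw":0,"gripper":-1}]'; python3 -m inch '[{"x":0,"y":0,"z":0.05,"yaw":0,"gripper":-1},{"x":0,"y":0,"z":0.02,"yaw":0,"gripper":-1},{"x":0,"y":0,"z":0,"yaw":0,"gripper":-1}]'
```

```text
time_s: 17.93
ee_pos: [571.1, -160.8, 153.5]
ee_rot: [-180.0, 0.1, 17.1]
force: [-0.4, 0.4, -11.4]
gripper_width: 13.9
time_s: 18.18
ee_pos: [571.1, -160.8, 152.5]
ee_rot: [-180.0, 0.0, 17.1]
force: [-0.5, 0.3, -10.0]
gripper_width: 13.4
time_s: 18.43
ee_pos: [571.1, -160.8, 151.9]
ee_rot: [-180.0, 0.0, 17.1]
force: [-0.7, -0.8, -10.2]
gripper_width: 14.0
```

```bash
python3 -m inch '[{"x":0,"y":0,"z":0.05,"yaw":0,"gripper":-1},{"x":0,"y":0,"z":0,"yaw":0,"gripper":-1},{"x":0,"y":0,"z":0,"yaw":0,"gripper":-1}]'
```

```text
time_s: 18.68
ee_pos: [571.2, -160.8, 151.4]
ee_rot: [-180.0, 0.0, 17.1]
force: [-1.2, 1.0, -10.8]
gripper_width: 14.1
```

```bash
python3 -m inch '[{"x":0,"y":0,"z":0.05,"yaw":0,"gripper":-1},{"x":0,"y":0,"z":0,"yaw":0,"gripper":-1},{"x":0,"y":0,"z":0,"yaw":0,"gripper":-1}]'
```

```text
time_s: 18.93
ee_pos: [571.2, -160.9, 151.0]
ee_rot: [-180.0, 0.0, 17.1]
force: [-2.0, 0.6, -9.4]
gripper_width: 13.9
```

```bash
python3 -m inch '[{"x":0,"y":0,"z":0.05,"yaw":0,"gripper":-1},{"x":0,"y":0,"z":0,"yaw":0,"gripper":-1},{"x":0,"y":0,"z":0,"yaw":0,"gripper":-1}]'
```

```text
time_s: 19.18
ee_pos: [571.3, -160.9, 150.8]
ee_rot: [-180.0, 0.0, 17.1]
force: [-2.9, 0.8, -6.5]
gripper_width: 13.8
```

```bash
python3 -m inch '[{"x":0,"y":0,"z":0.05,"yaw":0,"gripper":-1},{"x":0,"y":0,"z":0,"yaw":0,"gripper":-1},{"x":0,"y":0,"z":0,"yaw":0,"gripper":-1}]'
```

```text
time_s: 19.43
ee_pos: [571.3, -160.9, 150.6]
ee_rot: [180.0, 0.0, 17.1]
force: [-4.9, 1.3, -1.1]
gripper_width: 13.9
```

```bash
python3 -m inch '[{"x":0,"y":0,"z":0.05,"yaw":0,"gripper":-1},{"x":0,"y":0,"z":0,"yaw":0,"gripper":-1},{"x":0,"y":0,"z":0,"yaw":0,"gripper":-1}]'
```

```text
time_s: 19.68
ee_pos: [571.4, -160.9, 150.6]
ee_rot: [180.0, -0.0, 17.1]
force: [-5.1, 1.6, 0.8]
gripper_width: 13.7
```

```bash
python3 -m inch '[{"x":-0.08,"y":-0.06,"z":0,"yaw":0,"gripper":-1},{"x":0,"y":0,"z":0,"yaw":0,"gripper":-1},{"x":0,"y":0,"z":0,"yaw":0,"gripper":-1}]' 8; python3 -m inch '[{"x":0,"y":0,"z":0,"yaw":0,"gripper":-0.6},{"x":0,"y":0,"z":0,"yaw":0,"gripper":-0.35},{"x":0,"y":0,"z":0,"yaw":0,"gripper":-0.35},{"x":0,"y":0,"z":0,"yaw":0,"gripper":-0.35}]'; python3 -m inch '[{"x":0,"y":0,"z":-0.5,"yaw":0,"gripper":-0.35},{"x":0,"y":0,"z":-1.2,"yaw":0,"gripper":-0.35},{"x":0,"y":0,"z":-1.5,"yaw":0,"gripper":-0.35},{"x":0,"y":0,"z":-1.5,"yaw":0,"gripper":-0.35},{"x":0,"y":0,"z":-1.5,"yaw":0,"gripper":-0.35},{"x":0,"y":0,"z":-1,"yaw":0,"gripper":-0.35}]'
python3 - <<'E'
from h import *
np.set_printoptions(precision=1,suppress=True)
t=cams.grab_frame("top");s=cams.grab_frame("scene")
a=cv2.resize(t["pixels"][165:305,255:455,::-1],None,fx=3,fy=3,interpolation=cv2.INTER_CUBIC)
b=cv2.resize(s["pixels"][235:375,150:350,::-1],None,fx=3,fy=3,interpolation=cv2.INTER_CUBIC)
v=np.vstack([a,b])[:, :];cv2.imwrite("pics/c3.png",cv2.resize(np.clip(np.hstack([a,b])*1.5,0,255).astype(np.uint8),(800,280)))
E
```

```text
time_s: 19.93
ee_pos: [571.3, -160.9, 150.6]
ee_rot: [179.9, -0.1, 17.1]
force: [-4.1, 0.6, 1.7]
gripper_width: 13.7
time_s: 20.27
ee_pos: [571.5, -161.0, 150.0]
ee_rot: [179.9, -0.1, 17.1]
force: [-0.1, 0.4, 0.6]
gripper_width: 29.5
time_s: 20.77
ee_pos: [571.3, -160.9, 223.6]
ee_rot: [179.9, -0.1, 17.1]
force: [1.0, 0.5, -0.4]
gripper_width: 29.5
```

View pics/c3.png

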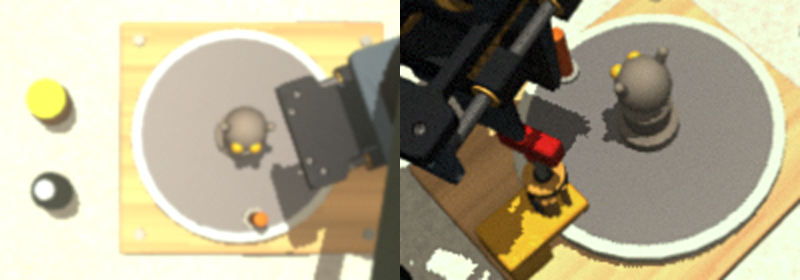

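The handle stands raised and turned after release (scene crop about (540,148)). The jar and bottle stand well left of the disc. Moving to the post, with the jaws turned so the gripper body stays clear of the raised handle.

```bash
python3 -m inch '[{"x":-0.91,"y":-1.73,"z":0,"yaw":0,"gripper":0},{"x":-0.91,"y":-1.73,"z":0,"yaw":0,"gripper":0},{"x":-0.91,"y":-1.73,"z":0,"yaw":0,"gripper":0},{"x":-0.91,"y":-1.73,"z":0,"yaw":0,"gripper":0},{"x":-0.91,"y":-1.73,"z":0,"yaw":0,"gripper":0},{"x":-0.91,"y":-1.73,"z":0,"yaw":0,"gripper":0},{"x":0,"y":0,"z":0,"yaw":0.9,"gripper":0},{"x":0,"y":0,"z":0,"yaw":0.9,"gripper":0},{"x":0,"y":0,"z":0,"yaw":0.9,"gripper":0},{"x":0,"y":0,"z":0,"yaw":0.9,"gripper":0},{"x":0,"y":0,"z":0,"yaw":0.9,"gripper":0},{"x":0,"y":0,"z":0,"yaw":0,"gripper":0}]'; python3 -m inch '[{"x":0,"y":0,"z":0,"yaw":0,"gripper":0},{"x":0,"y":0,"z":0,"yaw":0,"gripper":0}]'
python3 - <<'E'
from h import *
np.set_printoptions(precision=1,suppress=True)
f=cams.grab_frame("wrist");cv2.imwrite("pics/w4.png",f["pixels"][:,:,::-1])
print(proj(f,[[489,-77.7,98],[569,-160,157]]),telemetry.state()["ee_pos"])
E
```

```text
time_s: 21.87
ee_pos: [487.5, -77.3, 220.7]
ee_rot: [180.0, 0.1, -5.5]
force: [-0.1, 0.0, 0.4]
gripper_width: 45.5
time_s: 22.03
ee_pos: [487.7, -77.4, 221.1]
ee_rot: [180.0, 0.0, -5.3]
force: [0.7, 0.2, -0.1]
gripper_width: 45.6
[[317.4 234.6]
 [467.4  92.3]] [487.8 -77.4 221.2]
```

View pics/w4.png

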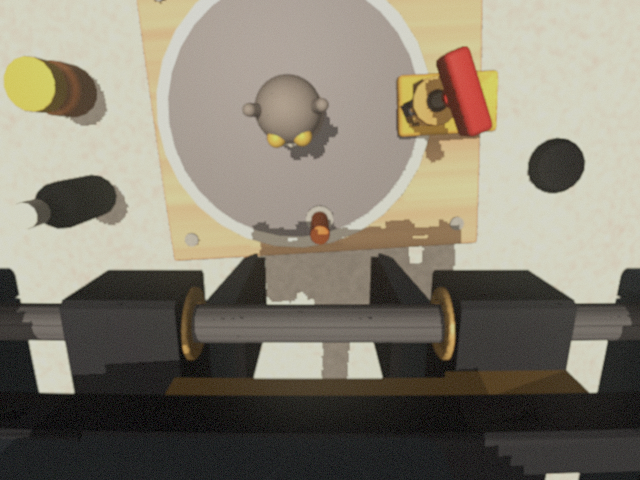

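Wrist view: the post top is at (320,235), about 1 mm right of prediction. The handle is parked at (463,92). Descending and gripping.

```bash
python3 -m inch '[{"x":0.13,"y":0.15,"z":1,"yaw":0,"gripper":0},{"x":0,"y":0,"z":1.5,"yaw":0,"gripper":0},{"x":0,"y":0,"z":1.5,"yaw":0,"gripper":0},{"x":0,"y":0,"z":1.5,"yaw":0,"gripper":0},{"x":0,"y":0,"z":1.5,"yaw":0,"gripper":0},{"x":0,"y":0,"z":1.5,"yaw":0,"gripper":0},{"x":0,"y":0,"z":1.5,"yaw":0,"gripper":0},{"x":0,"y":0,"z":1.5,"yaw":0,"gripper":0},{"x":0,"y":0,"z":1.0,"yaw":0,"gripper":0},{"x":0,"y":0,"z":0,"yaw":0,"gripper":0},{"x":0,"y":0,"z":0,"yaw":0,"gripper":0}]'; python3 -m inch '[{"x":0,"y":0,"z":0,"yaw":0,"gripper":-0.4},{"x":0,"y":0,"z":0,"yaw":0,"gripper":-0.6},{"x":0,"y":0,"z":0,"yaw":0,"gripper":-0.8},{"x":0,"y":0,"z":0,"yaw":0,"gripper":-1},{"x":0,"y":0,"z":0,"yaw":0,"gripper":-1},{"x":0,"y":0,"z":0,"yaw":0,"gripper":-1}]' 6
```

```text
time_s: 23.0
ee_pos: [488.8, -79.1, 96.0]
ee_rot: [180.0, 0.1, -5.4]
force: [0.3, 0.2, 0.2]
gripper_width: 45.6
time_s: 23.5
ee_pos: [489.3, -79.1, 96.9]
ee_rot: [180.0, -0.1, -5.4]
force: [0.0, 0.4, 1.7]
gripper_width: 13.8
```

Run:
```python
import numpy as np
C=np.array([573,-65.5]);th=189.15;yaw=-5.4;P=lambda t:C+85*np.array([np.cos(np.radians(t)),np.sin(np.radians(t))])
for i in range(25):
    d=(P(th-3)-P(th))/10;y=np.radians(yaw)
    print(i+1,"x %.2f y %.2f"%(d@[np.cos(y),np.sin(y)],d@[np.sin(y),-np.cos(y)]),P(th-3).round(1),th-3)
    th-=3;yaw-=1.65
```

```text
1 x -0.10 y -0.43 [488.5 -74.6] 186.15
2 x -0.09 y -0.44 [488.1 -70.2] 183.15
3 x -0.08 y -0.44 [488.  -65.7] 180.15
4 x -0.07 y -0.44 [488.1 -61.3] 177.15
5 x -0.06 y -0.44 [488.4 -56.8] 174.15
6 x -0.05 y -0.44 [489.  -52.4] 171.15
7 x -0.04 y -0.44 [489.8 -48. ] 168.15
8 x -0.03 y -0.44 [490.8 -43.7] 165.15
9 x -0.02 y -0.44 [492.1 -39.4] 162.15
10 x -0.01 y -0.44 [493.6 -35.2] 159.15
11 x 0.00 y -0.44 [495.3 -31.1] 156.15
12 x 0.01 y -0.44 [497.2 -27.1] 153.15
13 x 0.02 y -0.44 [499.3 -23.2] 150.15
14 x 0.03 y -0.44 [501.6 -19.4] 147.15
15 x 0.05 y -0.44 [504.1 -15.7] 144.15
16 x 0.06 y -0.44 [506.8 -12.2] 141.15
17 x 0.07 y -0.44 [509.7  -8.8] 138.15
18 x 0.08 y -0.44 [512.7  -5.6] 135.15
19 x 0.09 y -0.44 [516.   -2.5] 132.15
20 x 0.10 y -0.43 [5.193e+02 4.000e-01] 129.15
21 x 0.11 y -0.43 [522.9   3.1] 126.15
22 x 0.12 y -0.43 [526.5   5.7] 123.15
23 x 0.13 y -0.43 [530.3   8. ] 120.15
24 x 0.14 y -0.42 [534.2  10.1] 117.15
25 x 0.15 y -0.42 [538.2  12.1] 114.15
```

```bash
python3 -m inch '[{"x":-0.1,"y":-0.43,"z":0,"yaw":0.33,"gripper":-1},{"x":-0.09,"y":-0.44,"z":0,"yaw":0.33,"gripper":-1},{"x":-0.08,"y":-0.44,"z":0,"yaw":0.33,"gripper":-1},{"x":-0.07,"y":-0.44,"z":0,"yaw":0.33,"gripper":-1},{"x":-0.06,"y":-0.44,"z":0,"yaw":0.33,"gripper":-1},{"x":-0.05,"y":-0.44,"z":0,"yaw":0.33,"gripper":-1}]';  python3 -m inch '[{"x":0,"y":0,"z":0,"yaw":0,"gripper":-1}]'
```

```text
time_s: 24.0
ee_pos: [488.8, -52.6, 96.9]
ee_rot: [180.0, 0.0, -15.4]
force: [0.0, -1.7, 1.5]
gripper_width: 13.7
time_s: 24.08
ee_pos: [488.9, -52.0, 96.8]
ee_rot: [-180.0, 0.0, -15.3]
force: [-0.8, 0.7, 1.6]
gripper_width: 13.8
```

Tracking with small force, so the disc turns freely. Continuing.

```bash
python3 -m inch '[{"x":-0.04,"y":-0.44,"z":0,"yaw":0.33,"gripper":-1},{"x":-0.03,"y":-0.44,"z":0,"yaw":0.33,"gripper":-1},{"x":-0.02,"y":-0.44,"z":0,"yaw":0.33,"gripper":-1},{"x":-0.01,"y":-0.44,"z":0,"yaw":0.33,"gripper":-1},{"x":0,"y":-0.44,"z":0,"yaw":0.33,"gripper":-1},{"x":0.01,"y":-0.44,"z":0,"yaw":0.33,"gripper":-1},{"x":0.02,"y":-0.44,"z":0,"yaw":0.33,"gripper":-1},{"x":0.03,"y":-0.44,"z":0,"yaw":0.33,"gripper":-1}]';  python3 -m inch '[{"x":0.05,"y":-0.44,"z":0,"yaw":0.33,"gripper":-1},{"x":0.06,"y":-0.44,"z":0,"yaw":0.33,"gripper":-1},{"x":0.07,"y":-0.44,"z":0,"yaw":0.33,"gripper":-1},{"x":0.08,"y":-0.44,"z":0,"yaw":0.33,"gripper":-1},{"x":0.09,"y":-0.44,"z":0,"yaw":0.33,"gripper":-1},{"x":0.1,"y":-0.43,"z":0,"yaw":0.33,"gripper":-1},{"x":0,"y":0,"z":0,"yaw":0,"gripper":-1}]'
```

```text
time_s: 24.75
ee_pos: [500.9, -19.8, 96.7]
ee_rot: [180.0, 0.0, -28.6]
force: [-1.5, -1.0, 1.4]
gripper_width: 14.0
time_s: 25.33
ee_pos: [519.4, 0.4, 96.5]
ee_rot: [-180.0, 0.0, -38.4]
force: [-1.2, 1.5, 1.1]
gripper_width: 13.5
```

```bash
python3 -m inch '[{"x":0.11,"y":-0.43,"z":0,"yaw":0.33,"gripper":-1},{"x":0.12,"y":-0.43,"z":0,"yaw":0.33,"gripper":-1},{"x":0.13,"y":-0.43,"z":0,"yaw":0.33,"gripper":-1},{"x":0,"y":0,"z":0,"yaw":0,"gripper":-1},{"x":0,"y":0,"z":0,"yaw":0,"gripper":-1}]';  python3 -m inch '[{"x":0.05,"y":-0.15,"z":0,"yaw":0,"gripper":-1},{"x":0.05,"y":-0.15,"z":0,"yaw":0,"gripper":-1},{"x":0,"y":0,"z":0,"yaw":0,"gripper":-1},{"x":0,"y":0,"z":0,"yaw":0,"gripper":-1}]'
```

```text
time_s: 25.75
ee_pos: [530.2, 7.6, 96.4]
ee_rot: [-180.0, 0.0, -43.3]
force: [-0.6, 0.7, 0.3]
gripper_width: 13.7
time_s: 26.08
ee_pos: [532.9, 8.9, 96.4]
ee_rot: [180.0, 0.0, -43.4]
force: [-0.6, 0.5, -0.0]
gripper_width: 13.7
```

```bash
python3 -m inch '[{"x":0.05,"y":-0.15,"z":0,"yaw":0,"gripper":-1},{"x":0,"y":0,"z":0,"yaw":0,"gripper":-1},{"x":0,"y":0,"z":0,"yaw":0,"gripper":-1}]'
```

```text
time_s: 26.33
ee_pos: [533.9, 9.6, 96.4]
ee_rot: [179.9, 0.0, -43.4]
force: [-2.8, -0.3, 1.5]
gripper_width: 13.5
```

```bash
python3 -m inch '[{"x":0.05,"y":-0.15,"z":0,"yaw":0,"gripper":-1},{"x":0,"y":0,"z":0,"yaw":0,"gripper":-1},{"x":0,"y":0,"z":0,"yaw":0,"gripper":-1}]'
```

```text
time_s: 26.58
ee_pos: [533.9, 9.7, 96.3]
ee_rot: [179.8, 0.1, -43.3]
force: [-6.3, -3.7, 3.5]
gripper_width: 13.6
```

```bash
python3 -m inch '[{"x":0.05,"y":-0.15,"z":0,"yaw":0,"gripper":-1},{"x":0,"y":0,"z":0,"yaw":0,"gripper":-1},{"x":0,"y":0,"z":0,"yaw":0,"gripper":-1}]'
```

```text
time_s: 26.83
ee_pos: [534.0, 9.8, 96.3]
ee_rot: [179.6, 0.2, -43.3]
force: [-9.5, -5.4, 5.0]
gripper_width: 14.0
```

The end stop is felt (position steady at about 1.25 rad, force rising). Relieving, releasing and lifting away.

```bash
python3 -m inch '[{"x":-0.08,"y":0.24,"z":0,"yaw":0,"gripper":-1},{"x":0,"y":0,"z":0,"yaw":0,"gripper":-1},{"x":0,"y":0,"z":0,"yaw":0,"gripper":-0.6},{"x":0,"y":0,"z":0,"yaw":0,"gripper":-0.4},{"x":0,"y":0,"z":0,"yaw":0,"gripper":-0.2},{"x":0,"y":0,"z":0,"yaw":0,"gripper":-0.2},{"x":0,"y":0,"z":0,"yaw":0,"gripper":-0.2}]'; python3 -m inch '[{"x":0,"y":0,"z":-0.5,"yaw":0,"gripper":-0.2},{"x":0,"y":0,"z":-1.5,"yaw":0,"gripper":-0.2},{"x":0,"y":0,"z":-2,"yaw":0,"gripper":-0.2},{"x":0,"y":0,"z":-2,"yaw":0,"gripper":-0.2},{"x":0,"y":0,"z":-2,"yaw":0,"gripper":-0.2},{"x":0,"y":0,"z":-2,"yaw":0,"gripper":-0.2},{"x":0,"y":0,"z":-2,"yaw":0,"gripper":-0.2},{"x":0,"y":0,"z":-2,"yaw":0,"gripper":-0.2},{"x":-2,"y":0,"z":0,"yaw":0,"gripper":-0.2},{"x":-3,"y":0,"z":0,"yaw":0,"gripper":-0.2},{"x":-3,"y":0,"z":0,"yaw":0,"gripper":-0.2},{"x":-3,"y":0,"z":0,"yaw":0,"gripper":-0.2}]'; python3 -m inch '[{"x":-3,"y":0,"z":0,"yaw":0,"gripper":-0.2},{"x":-3,"y":0,"z":0,"yaw":0,"gripper":-0.2},{"x":-2,"y":0,"z":0,"yaw":0,"gripper":-0.2},{"x":0,"y":0,"z":0,"yaw":0,"gripper":-0.2},{"x":0,"y":0,"z":0,"yaw":0,"gripper":-0.2}]'
python3 - <<'E'
from h import *
np.set_printoptions(precision=1,suppress=True)
t=cams.grab_frame("top");s=cams.grab_frame("scene")
r=lambda a:cv2.resize(a[:,:,::-1],(400,300),interpolation=cv2.INTER_CUBIC)
cv2.imwrite("pics/c5.png",np.clip(np.hstack([r(t["pixels"][140:320,260:500]),r(s["pixels"][195:395,130:397])])*1.5,0,255).astype(np.uint8))
C=np.array([573,-65.5]);a=np.radians(189.15-71.6)
print("post expect", proj(t,[[*(C+85*np.array([np.cos(a),np.sin(a)])),98]])-[260,140])
E
```

```text
time_s: 27.42
ee_pos: [535.6, 10.2, 96.6]
ee_rot: [-180.0, -0.0, -43.4]
force: [-0.8, 0.2, -0.1]
gripper_width: 36.0
time_s: 28.42
ee_pos: [454.3, 86.3, 236.9]
ee_rot: [-180.0, -0.0, -43.4]
force: [1.1, 1.1, 0.1]
gripper_width: 36.7
time_s: 28.83
ee_pos: [401.3, 124.3, 236.9]
ee_rot: [-179.2, 1.0, -42.3]
force: [0.7, -0.5, -0.6]
gripper_width: 36.8
post expect [[ 77.2 110.9]]
```

View pics/c5.png

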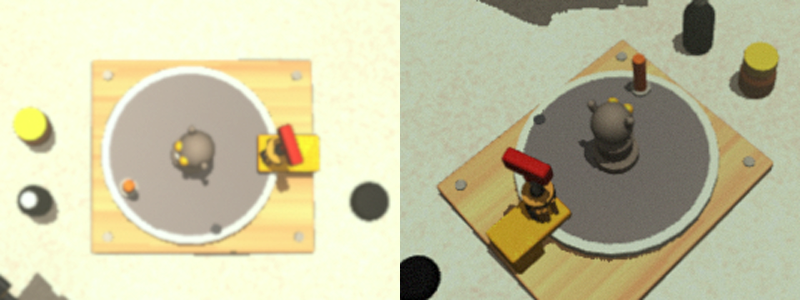

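The combined top and scene view shows the post at the end stop: (77.4,111.6) in the crop against (77.2,110.9) expected. The handle is up and turned, and the loose items are in place.

```bash
python3 -c "
from workcell import env,telemetry
t=telemetry.state();print(t['qpos'].round(1),abs(t['qvel']).max(),t['force']);print(env.job_done())"
```

```text
[ 14.7   4.2 107.9   1.3  67.8 146.5] 0.46640546619222684 [ 0.21610266 -1.22093728 -0.41308128]
the job is handed in; nothing more can be done
None
```

The bolt is parked in its rest notch, the disc is turned clockwise to its end stop, and the job was handed in at about 29 s of the 64 s allowed.

- **Bolt:** I lifted the handle about 23 mm until the upper stop pushed back, with a peak pull reading of about 16 N. I twisted it 77° to the side stop, which pushed back with about 0.1 N m. I turned it back 6° freely to take the pressure off, and eased it down about 5 mm until the notch carried it. It stayed up and turned after I let go.
- **Disc:** I turned it by the post through about 71.7° (1.25 rad), until the post stopped moving and the push rose to about 11 N. Then I let go and lifted clear.
- **Last checks:** The camera shows the post within about 1 pixel of its expected end position. The handle is still up and turned. The bust turned with the disc, and the bottle, jar and base look unmoved by eye; I did not measure them. Force readings at the end were only noise.

**Flaws:**
- **Handle side force:** The handle saw up to about 5 N sideways during the twist and the seating, because I was 1–2 mm off its axis; I corrected this as I went.
- **Last joint near its limit:** On the final retreat the last joint reached 146.5° against its limit of 146.56°, and the arm tilted about 1° there. The reading stayed within range.

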